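# Lay out a stripped skate on its outline pads

### The job

Lay the four parts on the bench (the large skate wheel, the small skate wheel, the T-handled key and the skate truck) each on the round cork pad that bears its own dark outline, so that it lies flat and covers its outline, the key and the truck turned the same way round as drawn. Leave the small oil bottle and the amber jar standing where they are.

Things in the scene. Friction and masses are not known exactly. Their poses are not given: they have to be found in the camera images.
- big_wheel: Large lavender skate wheel lying on its flat side: 64 mm diameter, 34 mm high, white face with a steel bearing in the middle. Origin at the centre of its underside, z up. About 120 g.
- small_wheel: Small lavender skate wheel of the same make, lying on its flat side: 48 mm diameter, 30 mm high. Origin at the centre of its underside, z up. About 70 g.
- t_key: Steel T-handled skate key lying flat, 14 mm high. Shaft 12 mm wide (1 to 13 mm above the underside) along its x axis, from the crossbar (14 mm wide, 74 mm long along y, centred at x = -30 mm) to an 18 mm wide socket ending at x = +70 mm. Origin on the shaft at the centre of mass, level with the underside, z up. About 150 g. Grip it across the shaft (along y) near x = +5 mm.
- truck: Aluminium skate truck lying flat: block 24 (x) by 64 (y) by 20 mm high; 8 mm axle along y, 116 mm overall, 13 mm nuts at its ends; a nose 16 mm wide, 18 mm high, reaching to x = +52 mm; on the block's middle an upright round black cushion to grip, 26 mm diameter, 20 to 46 mm above the underside (3 mm nut on top). Origin under the block's centre, level with the underside, z up. About 220 g.
- pad_big: Round cork pad, 110 mm diameter, 4 mm thick, fixed to the bench, with a dark disc of 70 mm diameter in its middle: the outline of the large wheel. Origin at the centre of its underside.
- pad_small: Round cork pad, 110 mm diameter, 4 mm thick, fixed, with a dark disc of 54 mm diameter in its middle: the outline of the small wheel. Origin at the centre of its underside.
- pad_key: Round cork pad, 144 mm diameter, 4 mm thick, fixed, with the dark T-shaped outline of the key. Origin at the centre of the pad's underside. The key lies right when its origin is at x = -20 mm, y = 0 in the pad's frame and its x axis (crossbar to socket) points along the pad's +x.
- pad_truck: Round cork pad, 144 mm diameter, 4 mm thick, fixed, with the dark outline of the truck (axle bar, block and nose). Origin at the centre of the pad's underside. The truck lies right when its origin is at x = -18 mm, y = 0 in the pad's frame and its nose (+x) points along the pad's +x.
- oil: Small green oil bottle with a paper label and a white cap, 34 mm diameter, 75 mm tall, loose, standing among the parts; to be left alone. Origin at the centre of its underside.
- jar: Amber glass jar with a steel cap, 38 mm diameter, 50 mm tall, loose, standing among the parts; to be left alone. Origin at the centre of its underside.

How it is judged:
By the outcome, as a careful person would: the job done as asked, in the order asked, and still so for the second after the job is handed in, with the robot touching nothing.
It also fails if it takes over 102 s, if anything falls off the work surface, if the arm or the gripper's body presses on something with over 40 N, if the wrist force passes 120 N, or if a joint passes its speed limit or range.

### The arm

A 6-joint arm with a two-finger parallel gripper is mounted at the origin on the work surface. World frame = base frame: x ahead of the robot, y to its left, z up, the work surface at z = 0. Lengths are in mm, angles in rad, forces in N, time in s.
With the tool pointing down it reaches from about 350 to 975 mm from the base axis. Payload 7.1 kg.
Tool frame: the origin (TCP) lies at the very end of the fingers, on their centre line; the grasp point (between the pads) lies 19 mm behind it; x points along the fingers, y is the direction in which the jaws open and shut, and the axes are right-handed (so a half turn about x gives the same grasp; the last joint's range is limited). The gripper opens to 88 mm and grips with 3 to 60 N. Pads are 20 mm wide; open, the fingers measure 115 mm over their backs; the gripper's body (75 mm by 178 mm) begins 61 mm behind the grasp point.
Start: joints at [1.152, 0.423, 1.63, -0, 1.089, -0.019], TCP at [243.239, 575.708, 222.675] pointing down, gripper open.
Joint ranges: [-3, 3], [-0.9, 2.11], [0.09, 2.58], [-1.31, 4.45], [0.11, 2.69], [-2.54, 2.54]. Speed limits (rad/s): [2.39, 2.39, 3.01, 3.14, 3.14, 3.14].

### API

Orientations are given as a rotation vector (axis times angle).
In Python, from workcell import ctrl gives the robot as it stands. The module is installed in compiled form; this text tells all that it offers.
- The arm moves only by the tool carry_out, never from a script. Its argument "commands" is a list of rows, each a list of 6 numbers: the shift along the tool's x, y, z in m, then the turn, a rotation vector about the tool's x, y, z in degrees. In form: [[tx, ty, tz, rx, ry, rz], ...]. A call has 1 to 8 rows; each row shifts and turns the pose as measured when the row begins, along the tool's axes as they then stand; what a row does not reach is not made up. A row lasts 1/8 s, in which the tool goes at most 62.5 mm and 10.7 degrees, less where a joint would pass 70% of its speed; a pose out of reach is approached as far as the arm can. A call with a gripper value outside its range is refused whole. "grip" is the closure, from 0 (fully open) to 1 (shut), set as the call begins (left out, the last holds). The fingers move at their own pace and stop on an object; the grip force is fixed at half the most. Time passes only in rows, so rows that do not move let the fingers close. It gives the time, the measured TCP pose, the force and the opening at its end, in the units of the state.
- ctrl.get_obs(): the state, without advancing time (a new reading comes with each control period).
- ctrl.get_image(name): name is "scene" or "top"; returns a dict with "pixels" (420x560x3 uint8, blue, green, red), "intrinsics" (3x3 intrinsics, pixels), "rvec" (rotation vector, rad) and "tvec" (3), from world to camera coordinates, as OpenCV has them. Camera axes: x right, y down, z forward; pixel columns grow to the right and rows downward; lengths in mm; the calibration is good to about 2 mm. A picture is of the moment at which its call begins. There is no depth.
- ctrl.close_job(): hands the job in, once; it reports no verdict.
The state is a dict: "t": time; "qpos": joint angles; "qvel": joint speeds; "joint_torque": joint torques, N m; "ee_pos": TCP position; "orientation": TCP orientation; "ft_force": force on the tool from outside, world axes, zero at the start; "moment": the same for the moment, N m; "width": finger opening in mm.
Only numpy, scipy, OpenCV 4.12 (cv2) and the standard library are available. Lean on these libraries where they do the work, as an engineer would, in place of code of your own. Each camera call takes 0.05 s, during which the arm holds its last target. There are 200 camera calls.

## Working session

There is one attempt and no reset: what is moved stays moved. The work goes in short steps, Python scripts to look and compute and a tool call to move; the robot and the scene stay as the last step left them, time stands still between calls to the robot, and variables do not carry over. Pictures are saved under pics/ and viewed, about 12 in all and at most 16, crops included, and the job is handed in when it is done.

Besides the shell and the picture viewer there is one more tool, called after "Emit:" as name(argument=value, ...), one argument or row to a line, values as JSON. carry_out: Moves the arm, as the interface text tells. Its arguments: {"type":"object","properties":{"commands":{"type":"array"},"grip":{"type":"number"}},"required":["commands"]}

```bash
mkdir -p pics
cat > h.py <<'E'
import numpy as np, cv2
from workcell import ctrl
def cam(n):
    d=ctrl.get_image(n); return d['pixels'],np.array(d['intrinsics']),np.array(d['rvec'],float),np.array(d['tvec'],float).ravel()
def w(c,u,v,z):
    _,K,r,t=c; R=cv2.Rodrigues(r)[0]
    o=-R.T@t; d=R.T@np.linalg.inv(K)@[u,v,1]
    return (o+d*(z-o[2])/d[2])
def px(c,P):
    return cv2.projectPoints(np.array(P,float).reshape(-1,3),c[2],c[3],c[1],None)[0].reshape(-1,2)
def rep():
    o=ctrl.get_obs(); print(o['t'],np.round(o['ee_pos'],1),np.round(o['orientation'],3),o['width'],np.round(o['ft_force'],1))
    R=cv2.Rodrigues(np.array(o['orientation'],float))[0]; print(np.round(R,3)); return o,R
E
python3 - <<'E'
from h import *
for n in('scene','top'):
    c=cam(n); cv2.imwrite(f'pics/{n}0.png',cv2.resize(c[0],(784,588),interpolation=cv2.INTER_CUBIC))
    R=cv2.Rodrigues(c[2])[0]; print(n,np.round(-R.T@c[3]),np.round(R,2).tolist())
rep()
E
```

```text
scene [1167. -321.  616.] [[0.45, 0.89, -0.0], [0.56, -0.29, -0.77], [-0.69, 0.35, -0.63]]
top [479.   4. 807.] [[0.02, -1.0, -0.01], [-1.0, -0.02, -0.08], [0.08, 0.01, -1.0]]
0.1 [243.1 575.3 222. ] [ 0.313  1.548 -0.315] 87.99899767565115 [ 0.5 -0.2  0.7]
[[-0.001  0.389  0.921]
 [-0.001  0.921 -0.389]
 [-1.    -0.001 -0.   ]]
```

View pics/top0.png

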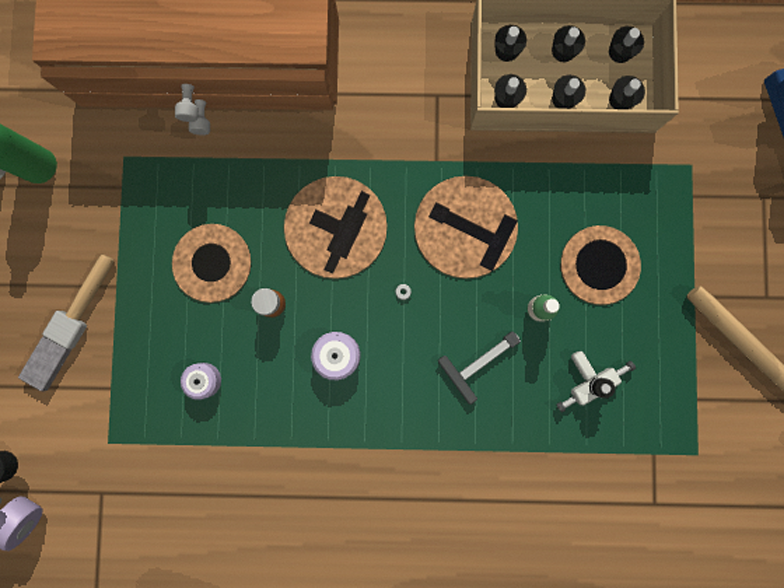

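View pics/scene0.png

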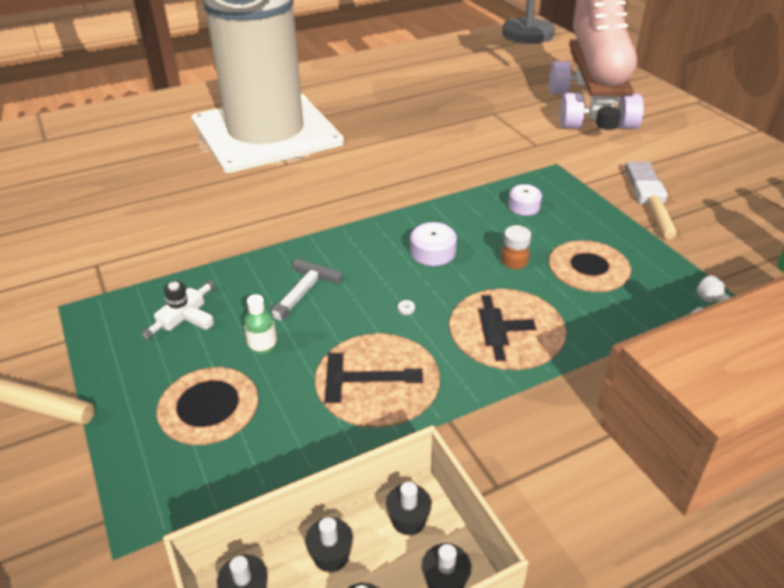

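The top view shows the pads, left to right: small (211,262), truck (336,228), key (466,228) and big (601,264). The parts are the small wheel (200,381), big wheel (335,356), key (480,367) and truck (600,385). The jar is at (268,302) and the oil bottle at (543,307). There is also a loose small bearing at (403,292). I'll enlarge the parts next and measure the pads by code.

Run:
```python
from h import *
c=cam('top'); im=c[0]; cv2.imwrite('pics/raw.png',im)
def crop(x,y,n,wd=160,ht=100,s=5): cv2.imwrite(n,cv2.resize(im[y:y+ht,x:x+wd],None,fx=s,fy=s,interpolation=cv2.INTER_CUBIC))
crop(120,200,'pics/c1.png'); crop(305,210,'pics/c2.png')
for n,(x,y),r,D in(('small',(211,262),29,110),('truck',(336,228),37,144),('key',(466,228),37,144),('big',(601,264),29,110)):
    x/=1.4;y/=1.4;yy,xx=np.mgrid[:420,:560]; h=im.astype(int)
    cork=((h[...,2]-h[...,1]>15)&(np.hypot(xx-x,yy-y)<r*1.15)).astype(np.uint8)
    k=np.ones((1,1)); cs=max(cv2.findContours(cork,cv2.RETR_EXTERNAL,cv2.CHAIN_APPROX_NONE)[0],key=cv2.contourArea)
    cw=np.array([w(c,p[0][0],p[0][1],4)[:2] for p in cv2.convexHull(cs)],np.float32)
    (ce,rad)=cv2.minEnclosingCircle(cw); el=cv2.fitEllipse(cw)
    dk=(h.max(2)<60)&(np.hypot(xx-x,yy-y)<r*0.97)
    P=np.array([w(c,u,v,4)[:2] for v,u in zip(*np.nonzero(dk))]); m=P.mean(0)
    ev,V=np.linalg.eigh(np.cov(P.T)); 
    print(n,'ellipse',np.round(el[0],1),np.round(el[1],1),'circ',np.round(ce,1),round(rad,1),'dark',m.round(1),len(P),'axes',np.degrees(np.arctan2(V[1],V[0])).round(1),ev.round(0),'dir',np.degrees(np.arctan2(*(m-el[0])[::-1])).round(1))
```

```text
small ellipse [586.2 267. ] [108.7 109.5] circ [585.8 267.1] 55.0 dark [586.1 267.4] 578 axes [136.5  46.5] [175. 189.] dir 98.4
truck ellipse [639.2  96. ] [142.5 142.8] circ [639.2  96.1] 71.8 dark [634.6  86.6] 906 axes [-112.  158.] [307. 686.] dir -115.8
key ellipse [642.4 -85.3] [141.7 142.8] circ [642.4 -85.5] 71.6 dark [ 633.8 -102.8] 847 axes [153.6  63.6] [ 270. 1268.] dir -116.2
big ellipse [ 592.1 -271.5] [108.7 109.2] circ [ 591.9 -271.5] 54.8 dark [ 592.1 -271.9] 991 axes [-117.2  152.8] [293. 297.] dir -94.6
```

View pics/c1.png

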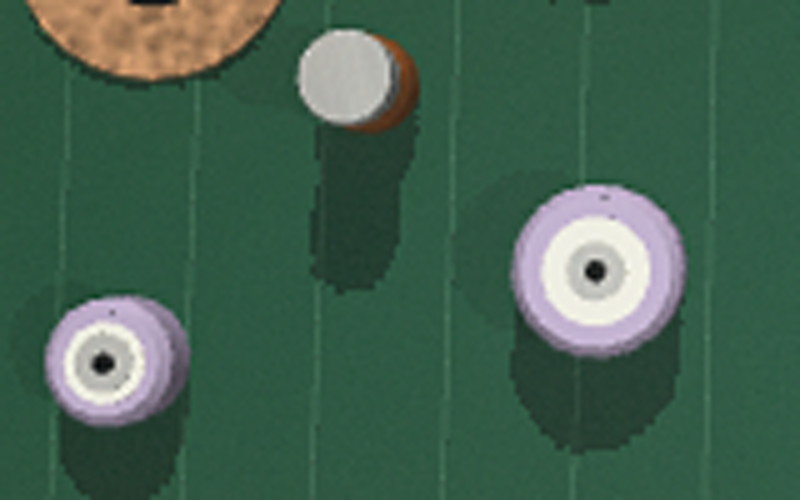

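View pics/c2.png

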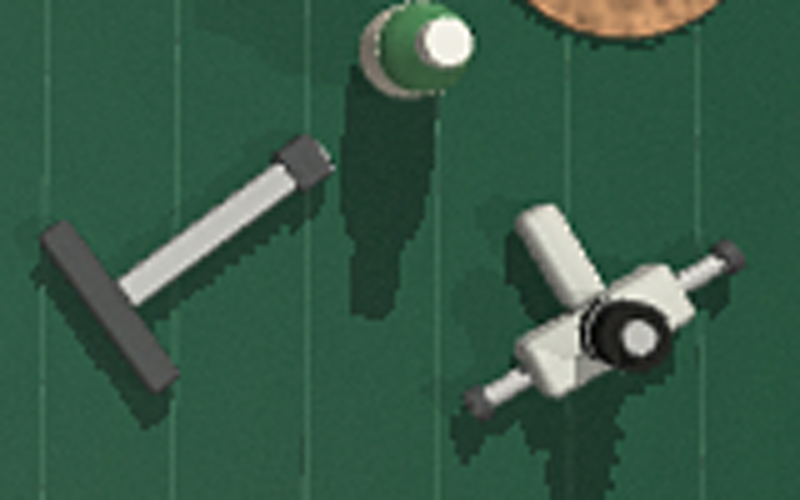

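The crops show the big wheel's bearing at crop (597,270) and the small wheel's at (102,363). For the key, the crossbar centre is at (110,307) and the socket end at about (319,151). The truck's top nut is at (639,338), with axle ends at (733,253) and (478,402). Next I'll compute poses and fit the outline angles.

```bash
cat > fit.py <<'E'
from h import *
from scipy.optimize import minimize
# silhouette boxes (x0,x1,y0,y1,z)
KEY=[(-37,-23,-37,37),(-23,60,-6,6),(52,70,-9,9)]
TRK=[(-12,12,-32,32),(-4,4,-58,58),(12,52,-8,8)]
def mask(c,boxes,x,y,a,z,S=4,g=0):
    m=np.zeros((420*S,560*S),np.uint8); R=np.array([[np.cos(a),-np.sin(a)],[np.sin(a),np.cos(a)]])
    for b in boxes:
        q=np.array([(b[0]-g,b[2]-g),(b[1]+g,b[2]-g),(b[1]+g,b[3]+g),(b[0]-g,b[3]+g)])@R.T+[x,y]
        p=px(c,np.c_[q,np.full(4,z)]); cv2.fillPoly(m,[np.round(((p+.5)*S-.5)*16).astype(int)],1,shift=4)
    return cv2.resize(m.astype(np.float32),(560,420),interpolation=cv2.INTER_AREA)
def fit(c,boxes,tgt,p0,z,g=0):
    f=lambda p:np.abs(mask(c,boxes,p[0],p[1],p[2],z,g=g)-tgt).sum()
    best=min((minimize(f,[p0[0],p0[1],p0[2]+d],method='Nelder-Mead',options=dict(initial_simplex=np.array([[p0[0],p0[1],p0[2]+d]]*4)+np.vstack([np.zeros(3),np.diag([4,4,.1])]))) for d in(-.06,0,.06)),key=lambda r:r.fun)
    return best.x[:2].round(1),np.degrees(best.x[2]).round(1),best.fun,tgt.sum()
E
python3 - <<'E'
from fit import *
c=cam('top'); im=c[0].astype(int); yy,xx=np.mgrid[:420,:560]
for n,b,ce in(('key',KEY,(642.4,-85.3)),('truck',TRK,(639.2,96))):
    q=px(c,[*ce,4])[0]; t=np.clip((75-im.max(2))/40.,0,1)*(np.hypot(xx-q[0],yy-q[1])<36)
    off=20 if n=='key' else 18; a=np.radians(64.)
    for g in(0,1.5,3): 
        r=fit(c,b,t.astype(np.float32),(ce[0]-off*np.cos(a),ce[1]-off*np.sin(a),a),4,g); A=np.radians(r[1]); print(n,g,r,'implied pad centre',r[0]+off*np.array([np.cos(A),np.sin(A)]))
f=lambda x,y,x0,y0,z:w(c,(x+.5)/5-.5+x0,(y+.5)/5-.5+y0,z)[:2].round(1)
print('bigw',f(597,270,120,200,34),'small',f(102,363,120,200,30),'jar',f(345,77,120,200,50))
cb=f(110,307,305,210,14); so=f(319,151,305,210,14); print('key',cb,so,np.linalg.norm(so-cb),'ang',np.degrees(np.arctan2(*(so-cb)[::-1])))
e1=f(65,222,305,210,14);e2=f(178,378,305,210,14);print('cross edge len',np.linalg.norm(e1-e2),np.degrees(np.arctan2(*(e1-e2)[::-1]))-90)
nut=f(639,338,305,210,49);a1=f(735,253,305,210,10);a2=f(478,402,305,210,10)
print('truck',nut,(a1+a2)/2,np.linalg.norm(a1-a2),np.degrees(np.arctan2(*(a1-a2)[::-1]))+90,'oil',f(445,41,305,210,75))
E
```

```text
key 0 (array([ 633.8, -103.6]), np.float64(63.3), np.float64(205.0), np.float32(821.82495)) implied pad centre [642.78637997 -85.73257223]
key 1.5 (array([ 633.8, -103.5]), np.float64(64.0), np.float64(58.54999923706055), np.float32(821.82495)) implied pad centre [642.56742294 -85.52411907]
key 3 (array([ 633. , -103.7]), np.float64(63.9), np.float64(85.5), np.float32(821.82495)) implied pad centre [641.7987834  -85.73944848]
truck 0 (array([630.9,  79.5]), np.float64(65.0), np.float64(226.97500610351562), np.float32(834.7001)) implied pad centre [638.50712871  95.81354017]
truck 1.5 (array([632. ,  79.8]), np.float64(65.9), np.float64(98.11250305175781), np.float32(834.7001)) implied pad centre [639.34994829  96.23101519]
truck 3 (array([631.8,  80.1]), np.float64(65.8), np.float64(145.97499084472656), np.float32(834.7001)) implied pad centre [639.17861461  96.51816209]
bigw [461.6  88.5] small [424.  271.4] jar [530.2 180.3]
key [431.5 -75. ] [ 491.5 -153.4] 98.7246676368171 ang -52.5729486405434
cross edge len 71.80006963784923 -53.2099014383707
truck [ 426. -261.] [ 427.05 -262.6 ] 112.93400727858725 30.607022043848318 oil [ 529.7 -185.3]
```

```bash
cat > go.py <<'E'
# go.py x y z : remaining shift in tool axes (m), split in n rows; yaw info
import sys; from h import *
o,R=rep(); x,y,z=map(float,sys.argv[1:4]); d=R.T@(np.array([x,y,z])-o['ee_pos'])/1000
n=int(np.ceil(np.linalg.norm(d)/.05)); print('yaw',np.degrees(np.arctan2(R[1,1],R[0,1])).round(2),'q',np.round(o['qpos'],2),'total',d.round(4),'n',n,'row',(d/n).round(4))
E
echo ok
```

```text
ok
```

Emit:
carry_out(
  commands=[
    [0.01, -0.03, 0.0325, 0, 0, 0],
    [0.01, -0.03, 0.0325, 0, 0, 0],
    [0.01, -0.03, 0.0325, 0, 0, 0],
    [0.01, -0.03, 0.0325, 0, 0, 0],
    [0.01, -0.03, 0.0325, 0, 0, 0],
    [0.01, -0.03, 0.0325, 0, 0, 0],
    [0.01, -0.03, 0.0325, 0, 0, 0],
    [0.01, -0.03, 0.0325, 0, 0, 0],
  ],
  grip=0,
)

```text
t: 1.2
ee_pos: [392.9, 247.2, 140.1]
orientation: [0.311, 1.547, -0.307]
ft_force: [0.4, -0.8, -1.3]
width: 87.9
```

```bash
python3 go.py 461.6 88.5 60
```

```text
1.2 [392.9 247.2 140.1] [ 0.311  1.547 -0.307] 87.94929593819553 [ 0.4 -0.8 -1.3]
[[ 0.002  0.384  0.923]
 [ 0.002  0.923 -0.384]
 [-1.     0.003  0.001]]
yaw 67.43 q [ 0.54  0.32  2.04  0.    0.78 -0.64] total [ 0.0799 -0.1204  0.1243] n 4 row [ 0.02   -0.0301  0.0311]
```

Emit:
carry_out(
  commands=[
    [0.015, -0.03, 0.031, 0, 0, 0],
    [0.015, -0.03, 0.031, 0, 0, 0],
    [0.015, -0.03, 0.031, 0, 0, 0],
    [0.015, -0.03, 0.031, 0, 0, 0],
    [0, 0, 0, 0, 0, 0],
    [0, 0, 0, 0, 0, 0],
  ],
)

```text
t: 1.95
ee_pos: [464.6, 81.8, 77.9]
orientation: [0.315, 1.546, -0.309]
ft_force: [-0.3, -0.4, -0.3]
width: 88.0
```

```bash
python3 go.py 461.6 88.5 5
```

```text
1.95 [464.6  81.8  77.9] [ 0.315  1.546 -0.309] 88.00356908670408 [-0.3 -0.4 -0.3]
[[ 0.003  0.388  0.922]
 [ 0.003  0.922 -0.388]
 [-1.     0.004  0.002]]
yaw 67.18 q [ 0.15  0.44  2.05  0.    0.64 -1.03] total [ 0.073   0.0048 -0.0055] n 2 row [ 0.0365  0.0024 -0.0028]
```

Emit:
carry_out(
  commands=[
    [0, 0.005, -0.0055, 0, 0, 0],
    [0.02, 0, 0, 0, 0, 0],
    [0.02, 0, 0, 0, 0, 0],
    [0.018, 0, 0, 0, 0, 0],
    [0.012, 0, 0, 0, 0, 0],
    [0, 0, 0, 0, 0, 0],
    [0, 0, 0, 0, 0, 0],
  ],
)

```text
t: 2.82
ee_pos: [461.1, 96.9, 9.2]
orientation: [0.309, 1.542, -0.3]
ft_force: [-0.3, 0.5, 0.3]
width: 87.9
```

```bash
python3 go.py 461.6 88.5 5
```

```text
2.825 [461.1  96.9   9.2] [ 0.309  1.542 -0.3  ] 87.87524133332849 [-0.3  0.5  0.3]
[[ 0.008  0.379  0.926]
 [ 0.005  0.926 -0.379]
 [-1.     0.007  0.006]]
yaw 67.75 q [ 0.18  0.58  2.07  0.01  0.48 -1.01] total [ 0.0042 -0.0076  0.0036] n 1 row [ 0.0042 -0.0076  0.0036]
```

Emit:
carry_out(
  commands=[
    [0, -0.0076, 0.0036, 0, 0, 0],
    [0, 0, 0, 0, 0, 0],
  ],
)

```text
t: 3.08
ee_pos: [462.3, 88.1, 10.2]
orientation: [0.309, 1.54, -0.299]
ft_force: [1.1, 0.4, -1.0]
width: 87.8
```

Emit:
carry_out(
  commands=[
    [0, 0, 0, 0, 0, 0],
  ],
)

```text
t: 3.2
ee_pos: [462.5, 87.9, 10.5]
orientation: [0.31, 1.54, -0.299]
ft_force: [0.2, 1.0, 0.3]
width: 87.7
```

```bash
python3 go.py 461.6 88.5 5; python3 -c "
from h import *
c=cam('top'); cv2.imwrite('pics/g1.png',cv2.resize(c[0][150:300,100:300],(800,600),interpolation=cv2.INTER_CUBIC))"
```

```text
3.2 [462.5  87.9  10.5] [ 0.31   1.54  -0.299] 87.7114272946492 [0.2 1.  0.3]
[[ 0.011  0.379  0.925]
 [ 0.005  0.925 -0.379]
 [-1.     0.009  0.008]]
yaw 67.73 q [ 0.16  0.58  2.07  0.01  0.48 -1.03] total [ 0.0055  0.0002 -0.0011] n 1 row [ 0.0055  0.0002 -0.0011]
```

View pics/g1.png

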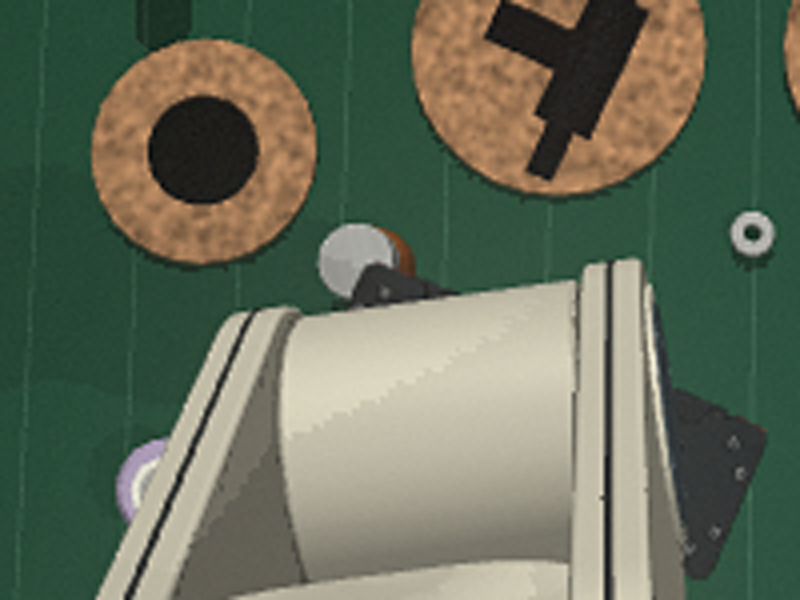

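```bash
cat >> go.py <<'E'
if len(sys.argv)>4:
    p=np.radians(float(sys.argv[4])); c,s=np.cos(p),np.sin(p); Rd=np.array([[0,c,s],[0,s,-c],[-1,0,0]])
    print('turn deg',np.degrees(cv2.Rodrigues(R.T@Rd)[0].ravel()).round(2))
E
python3 go.py 461.6 88.5 5 67.5
```

```text
3.25 [462.5  87.9  10.5] [ 0.31   1.54  -0.299] 87.79663663854964 [0.2 0.2 0.6]
[[ 0.011  0.379  0.925]
 [ 0.005  0.925 -0.379]
 [-1.     0.009  0.008]]
yaw 67.74 q [ 0.16  0.58  2.07  0.01  0.48 -1.03] total [ 0.0055  0.0002 -0.0011] n 1 row [ 0.0055  0.0002 -0.0011]
turn deg [ 0.24  0.46 -0.49]
```

Emit:
carry_out(
  commands=[
    [0.005, 0, 0, 0, 0.3, -0.5],
    [0, 0, 0, 0, 0, 0],
  ],
)

```text
t: 3.5
ee_pos: [462.7, 87.9, 5.2]
orientation: [0.304, 1.547, -0.306]
ft_force: [-0.5, 0.4, -0.3]
width: 87.9
```

```bash
python3 go.py 461.6 88.5 5 67.5
```

```text
3.5 [462.7  87.9   5.2] [ 0.304  1.547 -0.306] 87.88940770316724 [-0.5  0.4 -0.3]
[[ 0.002  0.379  0.925]
 [-0.002  0.925 -0.379]
 [-1.    -0.001  0.003]]
yaw 67.72 q [ 0.16  0.59  2.07 -0.    0.48 -1.01] total [ 0.0002  0.0002 -0.0013] n 1 row [ 0.0002  0.0002 -0.0013]
turn deg [0.22 0.15 0.04]
```

Emit:
carry_out(
  commands=[
    [0, 0, -0.001, 0, 0, 0],
    [0, 0, 0, 0, 0, 0],
    [0, 0, 0, 0, 0, 0],
    [0, 0, 0, 0, 0, 0],
    [0, 0, 0, 0, 0, 0],
    [0, 0, 0, 0, 0, 0],
  ],
  grip=1,
)

```text
t: 4.25
ee_pos: [461.6, 88.4, 5.0]
orientation: [0.304, 1.547, -0.306]
ft_force: [0.6, 0.2, 0.2]
width: 63.3
```

```bash
python3 go.py 592.1 -271.6 80 67.5
```

```text
4.25 [461.6  88.4   5. ] [ 0.304  1.547 -0.306] 63.3045248456171 [0.6 0.2 0.2]
[[ 0.002  0.379  0.925]
 [-0.002  0.925 -0.379]
 [-1.    -0.001  0.002]]
yaw 67.74 q [ 0.17  0.59  2.07 -0.    0.48 -1.01] total [-0.0742 -0.2838  0.2574] n 8 row [-0.0093 -0.0355  0.0322]
turn deg [0.24 0.14 0.05]
```

Emit:
carry_out(
  commands=[
    [-0.03, 0, 0, 0, 0, 0],
    [-0.045, 0, 0, 0, 0, 0],
    [-0.04, 0, 0, 0, 0, 0],
    [0, -0.03, 0.027, 0, 0, 0],
    [0, -0.036, 0.033, 0, 0, 0],
    [0, -0.036, 0.033, 0, 0, 0],
    [0, -0.036, 0.033, 0, 0, 0],
    [0, -0.036, 0.033, 0, 0, 0],
  ],
)

```text
t: 5.25
ee_pos: [543.1, -136.3, 124.0]
orientation: [0.298, 1.55, -0.302]
ft_force: [0.7, -0.1, -1.8]
width: 63.3
```

```bash
python3 go.py 592.1 -271.6 80 67.5
```

```text
5.25 [ 543.1 -136.3  124. ] [ 0.298  1.55  -0.302] 63.28644014711848 [ 0.7 -0.1 -1.8]
[[-0.     0.373  0.928]
 [-0.002  0.928 -0.373]
 [-1.    -0.002  0.001]]
yaw 68.09 q [-0.27  0.46  1.84 -0.    0.84 -1.45] total [ 0.0443 -0.1072  0.0959] n 4 row [ 0.0111 -0.0268  0.024 ]
turn deg [0.59 0.03 0.11]
```

Emit:
carry_out(
  commands=[
    [0, -0.03, 0.027, 0, 0, 0],
    [0, -0.03, 0.027, 0, 0, 0],
    [0, -0.025, 0.022, 0, 0, 0],
    [0.01, -0.01, 0.01, 0, 0, 0],
    [0.02, 0, 0, 0, 0, 0],
    [0, 0, 0, 0, 0, 0],
    [0, 0, 0, 0, 0, 0],
  ],
)

```text
t: 6.12
ee_pos: [585.5, -260.3, 89.1]
orientation: [0.303, 1.556, -0.303]
ft_force: [0.2, 0.4, -1.5]
width: 63.3
```

```bash
python3 go.py 592.1 -271.6 30 67.5
```

```text
6.125 [ 585.5 -260.3   89.1] [ 0.303  1.556 -0.303] 63.34816550537287 [ 0.2  0.4 -1.5]
[[-0.006  0.376  0.927]
 [ 0.001  0.927 -0.376]
 [-1.    -0.001 -0.006]]
yaw 67.92 q [-0.44  0.61  1.66 -0.    0.87 -1.62] total [ 0.059  -0.008   0.0107] n 2 row [ 0.0295 -0.004   0.0053]
turn deg [ 0.42 -0.34  0.07]
```

Emit:
carry_out(
  commands=[
    [0, -0.008, 0.0107, 0, -0.3, 0],
    [0.025, 0, 0, 0, 0, 0],
    [0.025, 0, 0, 0, 0, 0],
    [0.01, 0, 0, 0, 0, 0],
    [0, 0, 0, 0, 0, 0],
    [0, 0, 0, 0, 0, 0],
  ],
)

```text
t: 6.88
ee_pos: [597.2, -273.5, 31.7]
orientation: [0.297, 1.542, -0.302]
ft_force: [0.1, -1.2, -1.1]
width: 63.6
```

```bash
python3 go.py 592.1 -271.6 9.5 67.5
```

```text
6.875 [ 597.2 -273.5   31.7] [ 0.297  1.542 -0.302] 63.640438760654796 [ 0.1 -1.2 -1.1]
[[ 0.007  0.373  0.928]
 [-0.005  0.928 -0.373]
 [-1.    -0.002  0.008]]
yaw 68.08 q [-0.45  0.71  1.65 -0.    0.78 -1.63] total [ 0.0221 -0.0001 -0.0056] n 1 row [ 0.0221 -0.0001 -0.0056]
turn deg [0.58 0.46 0.1 ]
```

Emit:
carry_out(
  commands=[
    [0.008, 0, -0.0055, 0, 0.45, 0],
    [0.005, 0, 0, 0, 0, 0],
    [0.004, 0, 0, 0, 0, 0],
    [0, 0, 0, 0, 0, 0],
    [0, 0, 0, 0, 0, 0],
  ],
)

```text
t: 7.5
ee_pos: [592.7, -271.7, 15.1]
orientation: [0.298, 1.548, -0.302]
ft_force: [-0.3, -0.2, -1.2]
width: 63.4
```

```bash
python3 go.py 592.1 -271.6 9.5 67.5
```

```text
7.5 [ 592.7 -271.7   15.1] [ 0.298  1.548 -0.302] 63.418381494501155 [-0.3 -0.2 -1.2]
[[ 0.001  0.373  0.928]
 [-0.003  0.928 -0.373]
 [-1.    -0.002  0.002]]
yaw 68.08 q [-0.45  0.73  1.66 -0.    0.75 -1.63] total [ 0.0056 -0.0001 -0.0006] n 1 row [ 0.0056 -0.0001 -0.0006]
turn deg [0.58 0.11 0.11]
```

Emit:
carry_out(
  commands=[
    [0.004, 0, -0.0005, 0, 0, 0],
    [0.0012, 0, 0, 0, 0, 0],
    [0, 0, 0, 0, 0, 0],
    [0, 0, 0, 0, 0, 0],
  ],
)

```text
t: 8.0
ee_pos: [592.4, -271.6, 9.8]
orientation: [0.298, 1.548, -0.302]
ft_force: [-0.6, 0.2, -1.2]
width: 63.0
```

```bash
python3 go.py 592.1 -271.6 9 67.5
```

```text
8.0 [ 592.4 -271.6    9.8] [ 0.298  1.548 -0.302] 63.01285780818687 [-0.6  0.2 -1.2]
[[ 0.001  0.373  0.928]
 [-0.003  0.928 -0.373]
 [-1.    -0.002  0.002]]
yaw 68.08 q [-0.45  0.74  1.66 -0.    0.74 -1.63] total [ 0.0008 -0.0001 -0.0003] n 1 row [ 0.0008 -0.0001 -0.0003]
turn deg [0.58 0.14 0.11]
```

Next I'll lower the last 0.7 mm, release and lift. After that comes the small wheel.

Emit:
carry_out(
  commands=[
    [0.0007, 0, 0, 0, 0, 0],
    [0, 0, 0, 0, 0, 0],
  ],
)

```text
t: 8.25
ee_pos: [592.5, -271.7, 9.2]
orientation: [0.298, 1.548, -0.302]
ft_force: [0.6, -0.2, -1.6]
width: 63.5
```

Emit:
carry_out(
  commands=[
    [0, 0, 0, 0, 0, 0],
    [0, 0, 0, 0, 0, 0],
    [0, 0, 0, 0, 0, 0],
    [-0.02, 0, 0, 0, 0, 0],
    [-0.04, 0, 0, 0, 0, 0],
    [-0.05, 0, 0, 0, 0, 0],
    [-0.03, 0, 0, 0, 0, 0],
  ],
  grip=0,
)

```text
t: 9.12
ee_pos: [591.6, -271.0, 155.1]
orientation: [0.299, 1.55, -0.302]
ft_force: [0.6, 0.0, 0.3]
width: 87.5
```

```bash
python3 go.py 424 271.4 130 67.5
```

```text
9.125 [ 591.6 -271.   155.1] [ 0.299  1.55  -0.302] 87.49788827934776 [0.6 0.  0.3]
[[-0.     0.373  0.928]
 [-0.002  0.928 -0.373]
 [-1.    -0.002  0.001]]
yaw 68.08 q [-0.45  0.54  1.62 -0.    0.99 -1.63] total [ 0.0241  0.4406 -0.358 ] n 12 row [ 0.002   0.0367 -0.0298]
turn deg [0.58 0.03 0.1 ]
```

Emit:
carry_out(
  commands=[
    [0, 0.037, -0.03, 0, 0, 0],
    [0, 0.037, -0.03, 0, 0, 0],
    [0, 0.037, -0.03, 0, 0, 0],
    [0, 0.037, -0.03, 0, 0, 0],
    [0, 0.037, -0.03, 0, 0, 0],
    [0, 0.037, -0.03, 0, 0, 0],
    [0, 0.037, -0.03, 0, 0, 0],
    [0, 0.037, -0.03, 0, 0, 0],
  ],
)

```text
t: 10.12
ee_pos: [483.3, 99.5, 168.3]
orientation: [0.302, 1.524, -0.306]
ft_force: [0.1, 0.3, -0.2]
width: 87.8
```

```bash
python3 go.py 424 271.4 100 67.5
```

```text
10.125 [483.3  99.5 168.3] [ 0.302  1.524 -0.306] 87.80920604916908 [ 0.1  0.3 -0.2]
[[ 0.024  0.379  0.925]
 [-0.007  0.925 -0.379]
 [-1.     0.003  0.025]]
yaw 67.72 q [ 0.19  0.3   1.97 -0.02  0.85 -0.99] total [ 0.0656  0.1364 -0.1217] n 4 row [ 0.0164  0.0341 -0.0304]
turn deg [ 0.22  1.45 -0.17]
```

Emit:
carry_out(
  commands=[
    [0.015, 0.034, -0.03, 0, 0.7, 0],
    [0.015, 0.034, -0.03, 0, 0.7, 0],
    [0.015, 0.034, -0.03, 0, 0, 0],
    [0.01, 0.02, -0.015, 0, 0, 0],
    [0, 0, 0, 0, 0, 0],
    [0, 0, 0, 0, 0, 0],
  ],
)

```text
t: 10.88
ee_pos: [433.2, 260.6, 119.6]
orientation: [0.308, 1.538, -0.293]
ft_force: [1.0, -0.4, 0.3]
width: 87.9
```

```bash
python3 go.py 424 271.4 40 67.5
```

```text
10.875 [433.2 260.6 119.6] [ 0.308  1.538 -0.293] 87.88890676582052 [ 1.  -0.4  0.3]
[[ 0.013  0.374  0.927]
 [ 0.007  0.927 -0.375]
 [-1.     0.012  0.009]]
yaw 68.01 q [ 0.52  0.4   1.97  0.    0.76 -0.67] total [ 0.0796  0.0056 -0.0133] n 2 row [ 0.0398  0.0028 -0.0067]
turn deg [ 0.51  0.53 -0.68]
```

Emit:
carry_out(
  commands=[
    [0.0, 0.0056, -0.0133, 0, 0.5, -0.7],
    [0.03, 0, 0, 0, 0, 0],
    [0.03, 0, 0, 0, 0, 0],
    [0.02, 0, 0, 0, 0, 0],
    [0, 0, 0, 0, 0, 0],
    [0, 0, 0, 0, 0, 0],
  ],
)

```text
t: 11.62
ee_pos: [425.0, 270.6, 41.9]
orientation: [0.308, 1.546, -0.305]
ft_force: [-0.0, 1.9, -1.0]
width: 88.1
```

```bash
python3 go.py 424 271.4 4 67.5
```

```text
11.625 [425.  270.6  41.9] [ 0.308  1.546 -0.305] 88.12185499293703 [-0.   1.9 -1. ]
[[ 0.003  0.381  0.925]
 [ 0.001  0.925 -0.381]
 [-1.     0.002  0.003]]
yaw 67.62 q [ 0.54  0.54  1.99 -0.    0.6  -0.64] total [ 0.0379  0.0003 -0.0013] n 1 row [ 0.0379  0.0003 -0.0013]
turn deg [ 0.12  0.15 -0.14]
```

Emit:
carry_out(
  commands=[
    [0.016, 0, -0.0013, 0, 0, 0],
    [0.012, 0, 0, 0, 0, 0],
    [0.007, 0, 0, 0, 0, 0],
    [0.001, 0, 0, 0, 0, 0],
    [0, 0, 0, 0, 0, 0],
  ],
)

```text
t: 12.25
ee_pos: [424.7, 271.6, 4.8]
orientation: [0.309, 1.544, -0.304]
ft_force: [-0.2, 0.1, 0.3]
width: 87.9
```

```bash
python3 go.py 424 271.4 4 67.5
```

```text
12.25 [424.7 271.6   4.8] [ 0.309  1.544 -0.304] 87.87115628925062 [-0.2  0.1  0.3]
[[ 0.005  0.381  0.924]
 [ 0.002  0.924 -0.381]
 [-1.     0.004  0.004]]
yaw 67.59 q [ 0.55  0.61  2.   -0.    0.52 -0.63] total [ 0.0008 -0.0005 -0.0006] n 1 row [ 0.0008 -0.0005 -0.0006]
turn deg [ 0.09  0.22 -0.24]
```

Emit:
carry_out(
  commands=[
    [0.0005, -0.0005, -0.0006, 0, 0.2, -0.2],
    [0, 0, 0, 0, 0, 0],
    [0, 0, 0, 0, 0, 0],
    [0, 0, 0, 0, 0, 0],
    [0, 0, 0, 0, 0, 0],
    [0, 0, 0, 0, 0, 0],
    [0, 0, 0, 0, 0, 0],
  ],
  grip=1,
)

```text
t: 13.12
ee_pos: [424.4, 271.6, 5.0]
orientation: [0.308, 1.548, -0.306]
ft_force: [-0.1, 0.3, 0.2]
width: 47.6
```

Emit:
carry_out(
  commands=[
    [-0.03, 0, 0, 0, 0, 0],
    [-0.04, 0, 0, 0, 0, 0],
    [-0.03, 0, 0, 0, 0, 0],
    [0, 0, 0, 0, 0, 0],
  ],
)

```text
t: 13.62
ee_pos: [423.6, 271.2, 106.9]
orientation: [0.307, 1.549, -0.307]
ft_force: [-0.1, 0.7, -1.4]
width: 47.6
```

```bash
python3 go.py 586.2 267 90 67.5
```

```text
13.625 [423.6 271.2 106.9] [ 0.307  1.549 -0.307] 47.62396190914205 [-0.1  0.7 -1.4]
[[-0.     0.381  0.924]
 [-0.     0.924 -0.381]
 [-1.    -0.    -0.   ]]
yaw 67.59 q [ 0.55  0.42  1.97  0.    0.74 -0.63] total [0.0168 0.0581 0.1519] n 4 row [0.0042 0.0145 0.038 ]
turn deg [ 0.09 -0.02  0.01]
```

Emit:
carry_out(
  commands=[
    [0, 0.0145, 0.038, 0, 0, 0],
    [0, 0.0145, 0.038, 0, 0, 0],
    [0, 0.0145, 0.038, 0, 0, 0],
    [0, 0.01, 0.025, 0, 0, 0],
    [0, 0, 0, 0, 0, 0],
    [0, 0, 0, 0, 0, 0],
  ],
)

```text
t: 14.38
ee_pos: [571.4, 265.4, 98.0]
orientation: [0.301, 1.559, -0.312]
ft_force: [-0.0, -0.1, -0.1]
width: 47.3
```

```bash
python3 go.py 586.2 267 40 67.5
```

```text
14.375 [571.4 265.4  98. ] [ 0.301  1.559 -0.312] 47.298631715677956 [-0.  -0.1 -0.1]
[[-0.011  0.38   0.925]
 [-0.005  0.925 -0.38 ]
 [-1.    -0.008 -0.008]]
yaw 67.64 q [ 0.42  0.59  1.68 -0.    0.88 -0.76] total [0.0579 0.0076 0.0136] n 2 row [0.0289 0.0038 0.0068]
turn deg [ 0.14 -0.46  0.48]
```

Emit:
carry_out(
  commands=[
    [0, 0.0076, 0.0136, 0, -0.5, 0.5],
    [0.025, 0, 0, 0, 0, 0],
    [0.025, 0, 0, 0, 0, 0],
    [0.012, 0, 0, 0, 0, 0],
    [0, 0, 0, 0, 0, 0],
    [0, 0, 0, 0, 0, 0],
  ],
)

```text
t: 15.12
ee_pos: [587.5, 268.9, 35.2]
orientation: [0.306, 1.546, -0.302]
ft_force: [0.7, 0.2, -0.1]
width: 47.4
```

```bash
python3 go.py 586.2 267 9 67.5
```

```text
15.125 [587.5 268.9  35.2] [ 0.306  1.546 -0.302] 47.385541597068034 [ 0.7  0.2 -0.1]
[[ 0.004  0.378  0.926]
 [ 0.001  0.926 -0.378]
 [-1.     0.003  0.003]]
yaw 67.78 q [ 0.41  0.69  1.67 -0.    0.77 -0.77] total [ 0.0262 -0.0023 -0.0006] n 1 row [ 0.0262 -0.0023 -0.0006]
turn deg [ 0.28  0.18 -0.16]
```

Emit:
carry_out(
  commands=[
    [0.01, -0.0022, -0.0006, 0, 0.2, -0.2],
    [0.008, 0, 0, 0, 0, 0],
    [0.004, 0, 0, 0, 0, 0],
    [0.001, 0, 0, 0, 0, 0],
    [0, 0, 0, 0, 0, 0],
    [0, 0, 0, 0, 0, 0],
  ],
)

```text
t: 15.88
ee_pos: [587.1, 267.4, 12.3]
orientation: [0.305, 1.548, -0.303]
ft_force: [0.9, 0.4, -0.3]
width: 47.3
```

```bash
python3 go.py 586.2 267 9 67.5
```

```text
15.875 [587.1 267.4  12.3] [ 0.305  1.548 -0.303] 47.28573736445891 [ 0.9  0.4 -0.3]
[[ 0.002  0.378  0.926]
 [ 0.     0.926 -0.378]
 [-1.     0.001  0.001]]
yaw 67.79 q [ 0.41  0.73  1.67 -0.    0.74 -0.77] total [ 0.0033 -0.0007 -0.0007] n 1 row [ 0.0033 -0.0007 -0.0007]
turn deg [ 0.29  0.07 -0.06]
```

Emit:
carry_out(
  commands=[
    [0.0022, -0.0006, -0.0006, 0, 0, 0],
    [0.001, 0, 0, 0, 0, 0],
    [0, 0, 0, 0, 0, 0],
    [0, 0, 0, 0, 0, 0],
  ],
)

```text
t: 16.38
ee_pos: [586.5, 267.2, 9.3]
orientation: [0.305, 1.547, -0.303]
ft_force: [0.3, -0.8, -0.4]
width: 47.6
```

Emit:
carry_out(
  commands=[
    [0, 0, 0, 0, 0, 0],
    [0, 0, 0, 0, 0, 0],
    [0, 0, 0, 0, 0, 0],
    [0, 0, 0, 0, 0, 0],
    [-0.02, 0, 0, 0, 0, 0],
    [-0.04, 0, 0, 0, 0, 0],
    [-0.05, 0, 0, 0, 0, 0],
    [-0.03, 0, 0, 0, 0, 0],
  ],
  grip=0,
)

```text
t: 17.38
ee_pos: [585.3, 266.7, 154.9]
orientation: [0.304, 1.549, -0.304]
ft_force: [-0.2, 0.4, 1.0]
width: 87.8
```

```bash
python3 go.py 452.4 -102.2 130 67.5
```

```text
17.375 [585.3 266.7 154.9] [ 0.304  1.549 -0.304] 87.83688335725898 [-0.2  0.4  1. ]
[[-0.     0.378  0.926]
 [-0.     0.926 -0.378]
 [-1.    -0.    -0.   ]]
yaw 67.79 q [ 0.41  0.53  1.63 -0.    0.98 -0.77] total [ 0.025  -0.3918  0.0164] n 8 row [ 0.0031 -0.049   0.002 ]
turn deg [ 0.29 -0.01  0.02]
```

Emit:
carry_out(
  commands=[
    [0, -0.049, 0.002, 0, 0, 0],
    [0, -0.049, 0.002, 0, 0, 0],
    [0, -0.049, 0.002, 0, 0, 0],
    [0, -0.049, 0.002, 0, 0, 0],
    [0, -0.049, 0.002, 0, 0, 0],
    [0, -0.049, 0.002, 0, 0, 0],
    [0, -0.049, 0.002, 0, 0, 0],
    [0, -0.02, 0.002, 0, 0, 0],
  ],
)

```text
t: 18.38
ee_pos: [465.6, -82.5, 168.5]
orientation: [0.306, 1.527, -0.294]
ft_force: [0.5, 1.0, -0.5]
width: 88.1
```

Emit:
carry_out(
  commands=[
    [0, 0, 0, 10.5, 0, 0],
    [0, 0, 0, 10.5, 0, 0],
    [0, 0, 0, 10.5, 0, 0],
    [0, 0, 0, 10.5, 0, 0],
    [0, 0, 0, 10.5, 0, 0],
    [0, 0, 0, 10.5, 0, 0],
    [0, 0, 0, 10.5, 0, 0],
    [0, 0, 0, 10.5, 0, 0],
  ],
)

```text
t: 19.38
ee_pos: [466.9, -85.3, 179.6]
orientation: [1.459, 1.021, -1.405]
ft_force: [-0.6, -0.5, -1.1]
width: 88.2
```

```bash
python3 go.py 452.4 -102.2 130 -142.8
python3 - <<'E'
from fit import *
c=cam('top'); cv2.imwrite('pics/p2.png',cv2.resize(c[0],(784,588),interpolation=cv2.INTER_CUBIC))
E
```

```text
19.375 [466.9 -85.3 179.6] [ 1.459  1.021 -1.405] 88.2163177915422 [-0.6 -0.5 -1.1]
[[ 0.037  0.95  -0.309]
 [ 0.    -0.309 -0.951]
 [-0.999  0.035 -0.012]]
yaw -18.03 q [-0.21  0.25  2.01  0.01  0.84  0.1 ] total [ 0.049  -0.0103  0.0211] n 2 row [ 0.0245 -0.0052  0.0106]
turn deg [124.76  -2.59  -0.4 ]
```

View pics/p2.png

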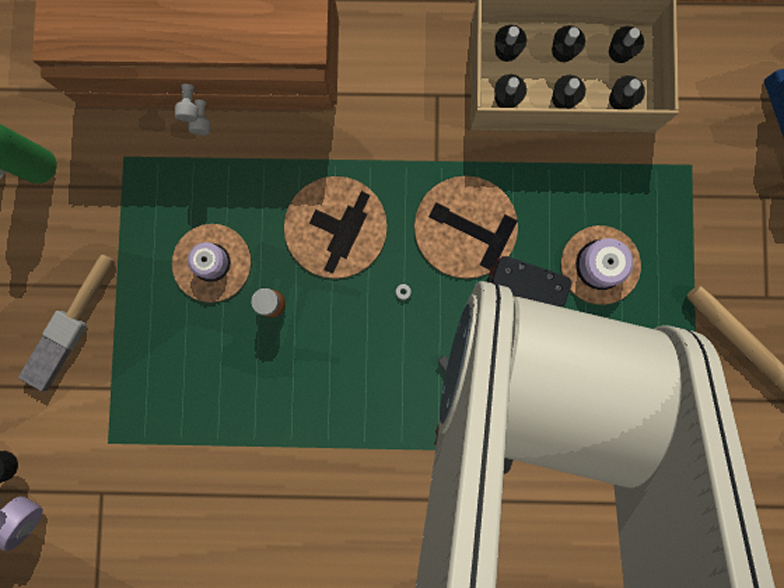

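The view shows the small wheel on its pad, with its face at (205,259), and the big wheel on its pad at (609,262). The jar is untouched. I'll check both centres by numbers while the turn goes on.

Emit:
carry_out(
  commands=[
    [0, 0, 0, 10.5, 0, 0],
    [0, 0, 0, 10.5, 0, 0],
    [0, 0, 0, 10.5, 0, 0],
    [0, 0, 0, 10.5, 0, 0],
    [0, 0, 0, 10.5, 0, 0],
    [0, 0, 0, 10.5, 0, 0],
    [0, 0, 0, 10.5, 0, 0],
    [0, 0, 0, 10.5, 0, 0],
  ],
)

```text
t: 20.42
ee_pos: [468.5, -85.6, 188.4]
orientation: [-2.148, 0.238, 2.047]
ft_force: [-0.0, 1.1, 0.7]
width: 87.8
```

Emit:
carry_out(
  commands=[
    [0, 0, 0, 10, 0, 0],
    [0, 0, 0, 10, 0, 0],
    [0, 0, 0, 10, 0, 0],
    [0, 0, 0, 5, 0, 0],
    [0, 0, 0, 0, 0, 0],
    [0, 0, 0, 0, 0, 0],
  ],
)

```text
t: 21.18
ee_pos: [469.3, -85.8, 194.1]
orientation: [-1.764, 0.751, 1.667]
ft_force: [0.0, -0.4, 0.6]
width: 87.6
```

```bash
python3 go.py 452.4 -102.2 80 -142.8
python3 - <<'E'
from h import *
c=cam('top'); print(c[0].shape)
g=c[0].astype(int)
for n,(u,v),z,P in(('small',(205,259.5),34,(586.2,267)),('big',(609.5,261.5),38,(592.1,-271.6))):
    u/=1.4;v/=1.4; yy,xx=np.mgrid[:420,:560]; r=22
    m=((g[...,0]-g[...,1]>12)&(np.hypot(xx-u,yy-v)<r)).astype(np.uint8)
    white=((g.min(2)>170)&(g[...,0]-g[...,1]<10)&(np.hypot(xx-u,yy-v)<12)).astype(np.uint8)
    h=cv2.convexHull(max(cv2.findContours(white,0,1)[0],key=cv2.contourArea)); e=cv2.fitEllipse(h)
    print(n,np.round(e[0],1),np.round(e[1],1),w(c,*e[0],z).round(1),'want',P)
E
```

```text
21.175 [469.3 -85.8 194.1] [-1.764  0.751  1.667] 87.62133190249442 [ 0.  -0.4  0.6]
[[ 0.055 -0.746 -0.664]
 [-0.003 -0.665  0.747]
 [-0.998 -0.039 -0.039]]
yaw -138.27 q [-0.21  0.22  2.01  0.01  0.86  2.2 ] total [0.113  0.028  0.0034] n 3 row [0.0377 0.0093 0.0011]
turn deg [ 4.49 -2.15  2.32]
(420, 560, 3)
small [145.5 184.6] [15.6 15.9] [586.9 266.9  34. ] want (586.2, 267)
big [435.7 186.2] [21.1 21.6] [ 592.1 -272.6   38. ] want (592.1, -271.6)
```

Emit:
carry_out(
  commands=[
    [0, 0, 0, 4.5, -2.1, 2.3],
    [0, 0, 0, 0, 0, 0],
    [0.03, 0.014, 0.002, 0, 0, 0],
    [0.03, 0.014, 0.002, 0, 0, 0],
    [0.03, 0, 0, 0, 0, 0],
    [0, 0, 0, 0, 0, 0],
    [0, 0, 0, 0, 0, 0],
  ],
)

```text
t: 22.1
ee_pos: [444.8, -100.1, 103.7]
orientation: [-1.684, 0.817, 1.672]
ft_force: [-0.4, -0.9, -0.2]
width: 87.8
```

```bash
python3 go.py 452.4 -102.2 40 -142.8
```

```text
22.1 [ 444.8 -100.1  103.7] [-1.684  0.817  1.672] 87.8123962135892 [-0.4 -0.9 -0.2]
[[ 0.007 -0.788 -0.616]
 [-0.001 -0.616  0.788]
 [-1.    -0.005 -0.005]]
yaw -142.01 q [-0.25  0.37  2.08  0.    0.68  2.23] total [ 0.0638 -0.0044 -0.0061] n 2 row [ 0.0319 -0.0022 -0.003 ]
turn deg [ 0.79 -0.29  0.26]
```

Emit:
carry_out(
  commands=[
    [0, -0.0044, -0.0061, 0.8, -0.3, 0.25],
    [0.02, 0, 0, 0, 0, 0],
    [0.025, 0, 0, 0, 0, 0],
    [0.015, 0, 0, 0, 0, 0],
    [0, 0, 0, 0, 0, 0],
    [0, 0, 0, 0, 0, 0],
  ],
)

```text
t: 22.85
ee_pos: [460.3, -103.9, 48.1]
orientation: [-1.68, 0.825, 1.657]
ft_force: [0.9, -0.8, 0.3]
width: 87.8
```

```bash
python3 go.py 452.4 -102.2 2 -142.8
```

```text
22.85 [ 460.3 -103.9   48.1] [-1.68   0.825  1.657] 87.81184560828774 [ 0.9 -0.8  0.3]
[[ 0.013 -0.796 -0.605]
 [-0.003 -0.605  0.797]
 [-1.    -0.008 -0.01 ]]
yaw -142.8 q [-0.25  0.5   2.07  0.    0.56  2.24] total [0.046  0.0057 0.0066] n 1 row [0.046  0.0057 0.0066]
turn deg [-0.   -0.57  0.48]
```

Emit:
carry_out(
  commands=[
    [0.012, 0.0057, 0.0066, 0, -0.6, 0.5],
    [0.014, 0, 0, 0, 0, 0],
    [0.01, 0, 0, 0, 0, 0],
    [0.003, 0, 0, 0, 0, 0],
    [0, 0, 0, 0, 0, 0],
    [0, 0, 0, 0, 0, 0],
  ],
)

```text
t: 23.6
ee_pos: [451.9, -102.1, 7.0]
orientation: [-1.669, 0.829, 1.67]
ft_force: [0.2, -0.0, -0.1]
width: 87.9
```

```bash
python3 go.py 452.4 -102.2 2 -142.8
```

```text
23.6 [ 451.9 -102.1    7. ] [-1.669  0.829  1.67 ] 87.91769732233864 [ 0.2 -0.  -0.1]
[[-0.    -0.797 -0.605]
 [ 0.    -0.605  0.797]
 [-1.     0.     0.   ]]
yaw -142.8 q [-0.25  0.58  2.08 -0.    0.48  2.24] total [ 0.005  -0.0004 -0.0004] n 1 row [ 0.005  -0.0004 -0.0004]
turn deg [-0.    0.02 -0.02]
```

Emit:
carry_out(
  commands=[
    [0.0035, 0, 0, 0, 0, 0],
    [0.001, 0, 0, 0, 0, 0],
    [0, 0, 0, 0, 0, 0],
    [0, 0, 0, 0, 0, 0],
  ],
)

```text
t: 24.1
ee_pos: [452.4, -102.2, 2.8]
orientation: [-1.67, 0.829, 1.668]
ft_force: [-0.0, 0.2, 0.6]
width: 88.1
```

Emit:
carry_out(
  commands=[
    [0, 0, 0, 0, 0, 0],
    [0, 0, 0, 0, 0, 0],
    [0, 0, 0, 0, 0, 0],
    [0, 0, 0, 0, 0, 0],
    [0, 0, 0, 0, 0, 0],
    [0, 0, 0, 0, 0, 0],
    [0, 0, 0, 0, 0, 0],
    [0, 0, 0, 0, 0, 0],
  ],
  grip=1,
)

```text
t: 25.1
ee_pos: [452.5, -102.3, 3.0]
orientation: [-1.67, 0.828, 1.668]
ft_force: [-1.0, -0.8, 1.2]
width: 11.4
```

Emit:
carry_out(
  commands=[
    [-0.02, 0, 0, 0, 0, 0],
    [-0.03, 0, 0, 0, 0, 0],
    [-0.04, 0, 0, 0, 0, 0],
    [-0.04, 0, 0, 0, 0, 0],
    [-0.01, 0, 0, 0, 0, 0],
    [0, 0, 0, 0, 0, 0],
  ],
)

```text
t: 25.85
ee_pos: [450.3, -101.7, 144.7]
orientation: [-1.666, 0.83, 1.673]
ft_force: [-0.3, -0.2, -2.1]
width: 11.7
```

```bash
python3 go.py 635.9 -98.9 110 -26
```

```text
25.85 [ 450.3 -101.7  144.7] [-1.666  0.83   1.673] 11.700680803836349 [-0.3 -0.2 -2.1]
[[-0.004 -0.797 -0.605]
 [ 0.001 -0.605  0.797]
 [-1.     0.003  0.003]]
yaw -142.8 q [-0.25  0.31  2.04 -0.    0.8   2.24] total [ 0.0339 -0.1497 -0.1101] n 4 row [ 0.0085 -0.0374 -0.0275]
turn deg [-1.168e+02  2.700e-01  9.000e-02]
```

Emit:
carry_out(
  commands=[
    [0, -0.037, -0.027, 0, 0, 0],
    [0, -0.037, -0.027, 0, 0, 0],
    [0, -0.037, -0.027, 0, 0, 0],
    [0, -0.02, -0.015, 0, 0, 0],
    [0, 0, 0, 0, 0, 0],
    [0, 0, 0, -10, 0, 0],
    [0, 0, 0, -10, 0, 0],
    [0, 0, 0, -10, 0, 0],
  ],
)

```text
t: 26.85
ee_pos: [604.5, -97.1, 125.4]
orientation: [-1.978, 0.39, 2.044]
ft_force: [0.1, -0.1, -1.2]
width: 11.5
```

Emit:
carry_out(
  commands=[
    [0, 0, 0, -10.5, 0, 0],
    [0, 0, 0, -10.5, 0, 0],
    [0, 0, 0, -10.5, 0, 0],
    [0, 0, 0, -10.5, 0, 0],
    [0, 0, 0, -10.5, 0, 0],
    [0, 0, 0, -10.5, 0, 0],
    [0, 0, 0, -10, 0, 0],
    [0, 0, 0, 0, 0, 0],
  ],
)

```text
t: 27.85
ee_pos: [586.1, -95.8, 111.8]
orientation: [1.634, 0.867, -1.725]
ft_force: [0.5, -0.2, -1.9]
width: 11.5
```

```bash
python3 go.py 635.9 -98.8 110 -26
```

```text
27.85 [586.1 -95.8 111.8] [ 1.634  0.867 -1.725] 11.4634160703523 [ 0.5 -0.2 -1.9]
[[-0.059  0.794 -0.604]
 [ 0.011 -0.605 -0.796]
 [-0.998 -0.054  0.027]]
yaw -37.29 q [-0.18  0.55  1.73 -0.    0.93  0.47] total [-0.0012  0.0415 -0.0278] n 1 row [-0.0012  0.0415 -0.0278]
turn deg [-11.24   1.26   3.23]
```

Emit:
carry_out(
  commands=[
    [0, 0, 0, -7, 1.2, 3],
    [0, 0, 0, -4, 0, 0],
    [0, 0, 0, 0, 0, 0],
    [0, 0, 0, 0, 0, 0],
  ],
)

```text
t: 28.35
ee_pos: [581.7, -95.5, 108.6]
orientation: [1.539, 0.955, -1.554]
ft_force: [0.3, -0.4, -1.8]
width: 11.4
```

```bash
python3 go.py 635.9 -98.8 60 -26
```

```text
28.35 [581.7 -95.5 108.6] [ 1.539  0.955 -1.554] 11.443287935076084 [ 0.3 -0.4 -1.8]
[[-0.009  0.892 -0.452]
 [-0.    -0.452 -0.892]
 [-1.    -0.008  0.004]]
yaw -26.85 q [-0.18  0.53  1.78 -0.    0.85  0.29] total [ 0.0481  0.0503 -0.0217] n 2 row [ 0.0241  0.0251 -0.0109]
turn deg [-0.84  0.24  0.47]
```

Emit:
carry_out(
  commands=[
    [0, 0.025, -0.011, -0.8, 0.2, 0.4],
    [0, 0.02, -0.009, 0, 0, 0],
    [0.02, 0, 0, 0, 0, 0],
    [0.02, 0, 0, 0, 0, 0],
    [0, 0, 0, 0, 0, 0],
    [0, 0, 0, 0, 0, 0],
  ],
)

```text
t: 29.1
ee_pos: [627.1, -97.4, 62.7]
orientation: [1.537, 0.959, -1.549]
ft_force: [-0.3, 0.2, -1.7]
width: 11.4
```

```bash
python3 go.py 635.9 -98.8 30 -26
```

```text
29.1 [627.1 -97.4  62.7] [ 1.537  0.959 -1.549] 11.362912116402864 [-0.3  0.2 -1.7]
[[-0.008  0.895 -0.447]
 [ 0.001 -0.447 -0.895]
 [-1.    -0.008  0.003]]
yaw -26.54 q [-0.17  0.65  1.68 -0.    0.82  0.29] total [ 0.0326  0.0088 -0.0027] n 1 row [ 0.0326  0.0088 -0.0027]
turn deg [-0.54  0.16  0.46]
```

Emit:
carry_out(
  commands=[
    [0, 0.0088, -0.0027, -0.5, 0.2, 0.5],
    [0.015, 0, 0, 0, 0, 0],
    [0.014, 0, 0, 0, 0, 0],
    [0, 0, 0, 0, 0, 0],
    [0, 0, 0, 0, 0, 0],
  ],
)

```text
t: 29.72
ee_pos: [637.0, -99.1, 32.1]
orientation: [1.537, 0.958, -1.533]
ft_force: [-0.9, 0.2, -0.3]
width: 11.9
```

```bash
python3 go.py 635.9 -98.8 7 -26;  python3 -c "
from h import *
c=cam('top'); cv2.imwrite('pics/k1.png',cv2.resize(c[0][100:250,270:470],(800,600),interpolation=cv2.INTER_CUBIC))"
```

```text
29.725 [637.  -99.1  32.1] [ 1.537  0.958 -1.533] 11.878088832765979 [-0.9  0.2 -0.3]
[[ 0.002  0.899 -0.439]
 [ 0.    -0.439 -0.899]
 [-1.     0.002 -0.001]]
yaw -26.03 q [-0.17  0.7   1.67  0.    0.77  0.28] total [ 0.0251 -0.0012  0.0002] n 1 row [ 0.0251 -0.0012  0.0002]
turn deg [-0.03 -0.07 -0.12]
```

View pics/k1.png

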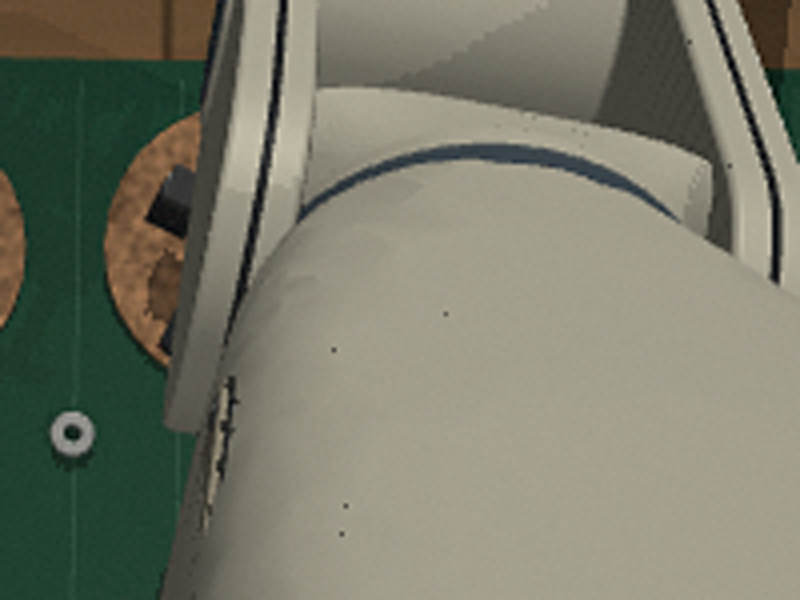

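The arm hides most of the pad. The socket end shows at (170,200), over its outline, so I'll lower it.

Emit:
carry_out(
  commands=[
    [0.01, -0.001, 0, 0, 0, 0],
    [0.007, 0, 0, 0, 0, 0],
    [0.003, 0, 0, 0, 0, 0],
    [0, 0, 0, 0, 0, 0],
    [0, 0, 0, 0, 0, 0],
  ],
)

```text
t: 30.4
ee_pos: [636.2, -98.7, 11.2]
orientation: [1.537, 0.957, -1.533]
ft_force: [-0.2, -0.3, -2.2]
width: 11.7
```

```bash
python3 go.py 635.9 -98.8 7.2 -26
```

```text
30.4 [636.2 -98.7  11.2] [ 1.537  0.957 -1.533] 11.716480033221421 [-0.2 -0.3 -2.2]
[[ 0.003  0.899 -0.439]
 [ 0.    -0.439 -0.899]
 [-1.     0.003 -0.001]]
yaw -26.03 q [-0.17  0.73  1.68  0.    0.73  0.28] total [ 0.004  -0.0003  0.0003] n 1 row [ 0.004  -0.0003  0.0003]
turn deg [-0.02 -0.08 -0.16]
```

Emit:
carry_out(
  commands=[
    [0.003, 0, 0, 0, 0, 0],
    [0.0008, 0, 0, 0, 0, 0],
    [0, 0, 0, 0, 0, 0],
    [0, 0, 0, 0, 0, 0],
  ],
)

```text
t: 30.9
ee_pos: [636.6, -98.7, 7.6]
orientation: [1.538, 0.957, -1.532]
ft_force: [0.5, -0.1, -2.1]
width: 11.6
```

Emit:
carry_out(
  commands=[
    [0, 0, 0, 0, 0, 0],
    [0, 0, 0, 0, 0, 0],
    [0, 0, 0, 0, 0, 0],
    [0, 0, 0, 0, 0, 0],
    [0, 0, 0, 0, 0, 0],
    [-0.02, 0, 0, 0, 0, 0],
    [-0.04, 0, 0, 0, 0, 0],
    [-0.05, 0, 0, 0, 0, 0],
  ],
  grip=0,
)

```text
t: 31.9
ee_pos: [634.4, -98.4, 119.6]
orientation: [1.535, 0.961, -1.537]
ft_force: [0.1, -1.1, 0.3]
width: 86.5
```

```bash
python3 go.py 426.5 -261.8 130 -26
```

```text
31.9 [634.4 -98.4 119.6] [ 1.535  0.961 -1.537] 86.53758906361128 [ 0.1 -1.1  0.3]
[[-0.001  0.899 -0.439]
 [ 0.001 -0.439 -0.899]
 [-1.    -0.002 -0.   ]]
yaw -26.02 q [-0.17  0.57  1.65  0.    0.92  0.28] total [-0.0102 -0.1151  0.2381] n 6 row [-0.0017 -0.0192  0.0397]
turn deg [-0.02 -0.01  0.1 ]
```

Emit:
carry_out(
  commands=[
    [-0.002, -0.019, 0.04, 0, 0, 0],
    [-0.002, -0.019, 0.04, 0, 0, 0],
    [-0.002, -0.019, 0.04, 0, 0, 0],
    [-0.002, -0.019, 0.04, 0, 0, 0],
    [-0.002, -0.019, 0.04, 0, 0, 0],
    [0, -0.014, 0.025, 0, 0, 0],
    [0, 0, 0, 0, 0, 0],
  ],
)

```text
t: 32.78
ee_pos: [438.7, -258.6, 144.0]
orientation: [1.542, 0.942, -1.518]
ft_force: [-0.3, -0.3, 0.7]
width: 87.8
```

Emit:
carry_out(
  commands=[
    [0, 0, 0, -10, 0, 0],
    [0, 0, 0, -10, 0, 0],
    [0, 0, 0, -10, 0, 0],
    [0, 0, 0, -10, 0, 0],
    [0, 0, 0, -10, 0, 0],
    [0, 0, 0, -6, 0, 0],
    [0, 0, 0, 0, 0, 0],
    [0, 0, 0, 0, 0, 0],
  ],
)

```text
t: 33.78
ee_pos: [447.8, -256.3, 151.1]
orientation: [0.79, 1.389, -0.782]
ft_force: [0.5, -0.7, -1.0]
width: 87.7
```

```bash
python3 go.py 426.5 -261.8 90 30.6;  python3 - <<'E'
from fit import *
c=cam('top'); cv2.imwrite('pics/k2.png',cv2.resize(c[0][100:250,240:440],(800,600),interpolation=cv2.INTER_CUBIC))
E
```

```text
33.775 [ 447.8 -256.3  151.1] [ 0.79   1.389 -0.782] 87.68008312204138 [ 0.5 -0.7 -1. ]
[[ 0.031  0.849  0.528]
 [-0.011  0.529 -0.849]
 [-0.999  0.021  0.026]]
yaw 31.93 q [-0.55  0.35  1.94  0.01  0.81 -1.11] total [ 0.0604 -0.0222 -0.0082] n 2 row [ 0.0302 -0.0111 -0.0041]
turn deg [ 1.31  1.5  -1.2 ]
```

View pics/k2.png

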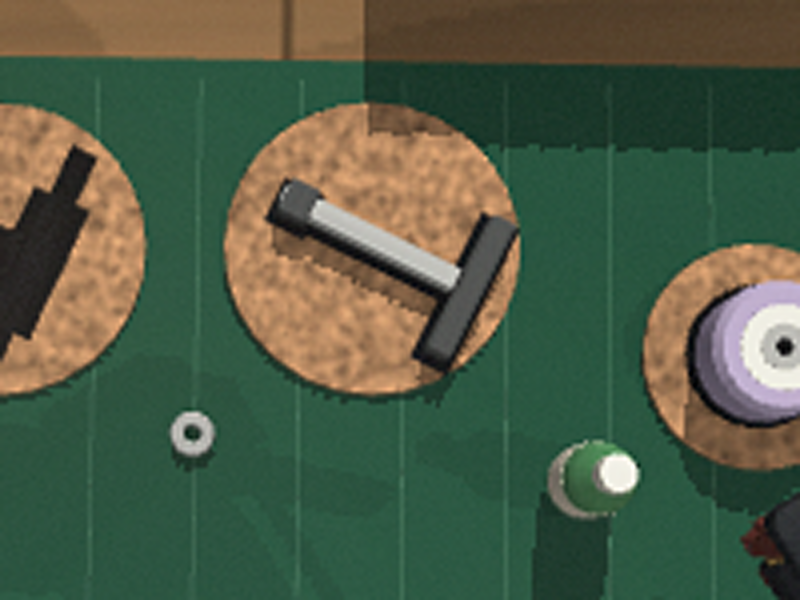

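The key lies on its outline, with the crossbar at crop (467,292) and the socket at (292,205). The oil bottle is standing.

Emit:
carry_out(
  commands=[
    [0, 0, 0, 1.3, 1.5, -1.2],
    [0, 0, 0, 0, 0, 0],
  ],
)

```text
t: 34.08
ee_pos: [448.1, -256.2, 151.4]
orientation: [0.809, 1.415, -0.809]
ft_force: [0.0, -0.3, 0.2]
width: 88.0
```

```bash
python3 go.py 426.5 -261.8 80 30.6;  python3 - <<'E'
from fit import *
c=cam('top')
f=lambda x,y,z:w(c,(x+.5)/4-.5+240,(y+.5)/4-.5+100,z)[:2].round(1)
cb=f(467,292,18); so=f(283,197,18); print(cb,'want (620.5,-130.4)',so,'want (664.4,-40.5)',np.degrees(np.arctan2(*(so-cb)[::-1])))
e1=f(502,220,18);e2=f(432,364,18);d=e1-e2;print(np.degrees(np.arctan2(*d[::-1]))+90,np.linalg.norm(d))
E
```

```text
34.075 [ 448.1 -256.2  151.4] [ 0.809  1.415 -0.809] 87.98631184128311 [ 0.  -0.3  0.2]
[[-0.     0.862  0.507]
 [ 0.     0.507 -0.862]
 [-1.    -0.    -0.   ]]
yaw 30.47 q [-0.54  0.37  1.92 -0.    0.85 -1.07] total [ 0.0714 -0.0215 -0.0061] n 2 row [ 0.0357 -0.0107 -0.003 ]
turn deg [-0.13 -0.01  0.  ]
[ 618.7 -129.5] want (620.5,-130.4) [663.2 -41.4] want (664.4,-40.5) 63.20130171950646
64.69618169906494 77.20777162954523
```

Emit:
carry_out(
  commands=[
    [0, -0.0215, -0.006, 0, 0, 0],
    [0.025, 0, 0, 0, 0, 0],
    [0.03, 0, 0, 0, 0, 0],
    [0.01, 0, 0, 0, 0, 0],
    [0, 0, 0, 0, 0, 0],
    [0, 0, 0, 0, 0, 0],
  ],
)

```text
t: 34.88
ee_pos: [420.7, -262.7, 86.3]
orientation: [0.81, 1.414, -0.81]
ft_force: [0.1, 0.0, 0.5]
width: 87.8
```

```bash
python3 go.py 426.4 -261.6 23.5 30.6
```

```text
34.875 [ 420.7 -262.7   86.3] [ 0.81   1.414 -0.81 ] 87.82835567189528 [0.1 0.  0.5]
[[ 0.001  0.862  0.506]
 [-0.001  0.506 -0.862]
 [-1.     0.     0.001]]
yaw 30.42 q [-0.58  0.45  2.   -0.    0.69 -1.11] total [0.0628 0.0055 0.0019] n 2 row [0.0314 0.0028 0.0009]
turn deg [-0.18  0.05 -0.01]
```

Emit:
carry_out(
  commands=[
    [0, 0.0055, 0.002, 0, 0, 0],
    [0.02, 0, 0, 0, 0, 0],
    [0.02, 0, 0, 0, 0, 0],
    [0.012, 0, 0, 0, 0, 0],
    [0, 0, 0, 0, 0, 0],
    [0, 0, 0, 0, 0, 0],
  ],
)

```text
t: 35.62
ee_pos: [431.6, -263.6, 37.1]
orientation: [0.807, 1.405, -0.808]
ft_force: [0.3, -0.6, -0.3]
width: 87.8
```

```bash
python3 go.py 426.4 -261.6 23.5 30.6
```

```text
35.625 [ 431.6 -263.6   37.1] [ 0.807  1.405 -0.808] 87.75363840699981 [ 0.3 -0.6 -0.3]
[[ 0.009  0.862  0.507]
 [-0.006  0.507 -0.862]
 [-1.     0.005  0.009]]
yaw 30.47 q [-0.57  0.55  2.   -0.    0.58 -1.1 ] total [ 0.0136 -0.0035 -0.0045] n 1 row [ 0.0136 -0.0035 -0.0045]
turn deg [-0.13  0.53 -0.26]
```

Emit:
carry_out(
  commands=[
    [0.004, -0.0035, -0.0045, 0, 0.5, -0.25],
    [0.005, 0, 0, 0, 0, 0],
    [0.002, 0, 0, 0, 0, 0],
    [0, 0, 0, 0, 0, 0],
    [0, 0, 0, 0, 0, 0],
  ],
)

```text
t: 36.25
ee_pos: [426.6, -261.8, 26.5]
orientation: [0.809, 1.413, -0.809]
ft_force: [0.6, 1.1, 0.6]
width: 87.7
```

```bash
python3 go.py 426.4 -261.6 23.5 30.6
```

```text
36.25 [ 426.6 -261.8   26.5] [ 0.809  1.413 -0.809] 87.70578475508407 [0.6 1.1 0.6]
[[ 0.002  0.862  0.507]
 [-0.001  0.507 -0.862]
 [-1.     0.001  0.002]]
yaw 30.46 q [-0.57  0.57  2.   -0.    0.57 -1.11] total [ 0.003  -0.     -0.0003] n 1 row [ 0.003  -0.     -0.0003]
turn deg [-0.14  0.1  -0.05]
```

Emit:
carry_out(
  commands=[
    [0.0025, 0, 0, 0, 0, 0],
    [0, 0, 0, 0, 0, 0],
  ],
)

```text
t: 36.5
ee_pos: [426.7, -261.9, 23.9]
orientation: [0.809, 1.413, -0.809]
ft_force: [0.6, -0.2, -0.4]
width: 88.2
```

Emit:
carry_out(
  commands=[
    [0, 0, 0, 0, 0, 0],
    [0, 0, 0, 0, 0, 0],
    [0, 0, 0, 0, 0, 0],
    [0, 0, 0, 0, 0, 0],
    [0, 0, 0, 0, 0, 0],
    [0, 0, 0, 0, 0, 0],
    [0, 0, 0, 0, 0, 0],
    [0, 0, 0, 0, 0, 0],
  ],
  grip=1,
)

```text
t: 37.5
ee_pos: [426.7, -261.9, 24.0]
orientation: [0.809, 1.413, -0.809]
ft_force: [0.5, 0.3, -1.0]
width: 25.4
```

Emit:
carry_out(
  commands=[
    [-0.015, 0, 0, 0, 0, 0],
    [-0.03, 0, 0, 0, 0, 0],
    [-0.04, 0, 0, 0, 0, 0],
    [-0.04, 0, 0, 0, 0, 0],
    [0, 0, 0, 0, 0, 0],
    [0, 0, 0, 0, 0, 0],
  ],
)

```text
t: 38.25
ee_pos: [425.1, -260.9, 154.6]
orientation: [0.809, 1.415, -0.809]
ft_force: [-1.5, 0.4, -2.8]
width: 25.5
```

```bash
python3 go.py 631.9 79.8 150 65.8
```

```text
38.25 [ 425.1 -260.9  154.6] [ 0.809  1.415 -0.809] 25.49273867361061 [-1.5  0.4 -2.8]
[[ 0.     0.862  0.507]
 [-0.     0.507 -0.862]
 [-1.     0.     0.   ]]
yaw 30.47 q [-0.57  0.34  1.96 -0.    0.85 -1.11] total [ 0.0046  0.351  -0.1888] n 8 row [ 0.0006  0.0439 -0.0236]
turn deg [-3.533e+01  1.000e-02  0.000e+00]
```

Emit:
carry_out(
  commands=[
    [0, 0.03, -0.016, 0, 0, 0],
    [0, 0.043, -0.0235, 0, 0, 0],
    [0, 0.043, -0.0235, 0, 0, 0],
    [0, 0.043, -0.0235, 0, 0, 0],
    [0, 0.043, -0.0235, 0, 0, 0],
    [0, 0.043, -0.0235, 0, 0, 0],
    [0, 0.043, -0.0235, 0, 0, 0],
    [0, 0.025, -0.014, 0, 0, 0],
  ],
)

```text
t: 39.25
ee_pos: [605.7, 54.0, 140.3]
orientation: [0.809, 1.434, -0.822]
ft_force: [-0.8, -0.2, -2.0]
width: 25.5
```

Emit:
carry_out(
  commands=[
    [0, 0, 0, 0, 0, 0],
    [0, 0, 0, 0, 0, 0],
    [0, 0, 0, -9, 0, 0],
    [0, 0, 0, -9, 0, 0],
    [0, 0, 0, -8, 0, 0],
    [0, 0, 0, -6, 0, 0],
    [0, 0, 0, 0, 0, 0],
    [0, 0, 0, 0, 0, 0],
  ],
)

```text
t: 40.25
ee_pos: [598.0, 47.9, 133.2]
orientation: [0.369, 1.574, -0.381]
ft_force: [0.1, 0.3, -2.6]
width: 25.7
```

```bash
python3 go.py 631.9 79.8 100 65.7
```

```text
40.25 [598.   47.9 133.2] [ 0.369  1.574 -0.381] 25.689306376898728 [ 0.1  0.3 -2.6]
[[-0.036  0.458  0.888]
 [ 0.001  0.889 -0.458]
 [-0.999 -0.016 -0.032]]
yaw 62.77 q [ 0.06  0.51  1.72  0.    0.94 -1.04] total [0.032  0.0444 0.0166] n 2 row [0.016  0.0222 0.0083]
turn deg [-2.95 -1.88  0.85]
```

Emit:
carry_out(
  commands=[
    [0, 0, 0, -3, -1.9, 0.85],
    [0, 0, 0, 0, 0, 0],
    [0, 0.022, 0.008, 0, 0, 0],
    [0, 0.018, 0.007, 0, 0, 0],
    [0, 0, 0, 0, 0, 0],
    [0, 0, 0, 0, 0, 0],
  ],
)

```text
t: 41.0
ee_pos: [628.3, 77.4, 132.7]
orientation: [0.338, 1.546, -0.34]
ft_force: [0.7, -1.1, -2.2]
width: 24.9
```

```bash
python3 go.py 631.9 79.8 60 65.7
```

```text
41.0 [628.3  77.4 132.7] [ 0.338  1.546 -0.34 ] 24.91043474500899 [ 0.7 -1.1 -2.2]
[[-0.002  0.419  0.908]
 [-0.001  0.908 -0.419]
 [-1.    -0.002 -0.002]]
yaw 65.25 q [ 0.1   0.54  1.67 -0.    0.93 -1.03] total [0.0726 0.0038 0.0025] n 2 row [0.0363 0.0019 0.0012]
turn deg [-0.45 -0.11  0.1 ]
```

Emit:
carry_out(
  commands=[
    [0, 0.0038, 0.0025, -0.5, -0.1, 0.1],
    [0.02, 0, 0, 0, 0, 0],
    [0.03, 0, 0, 0, 0, 0],
    [0.02, 0, 0, 0, 0, 0],
    [0, 0, 0, 0, 0, 0],
    [0, 0, 0, 0, 0, 0],
  ],
)

```text
t: 41.75
ee_pos: [630.5, 78.7, 57.6]
orientation: [0.332, 1.548, -0.333]
ft_force: [0.7, 0.4, -2.4]
width: 25.3
```

```bash
python3 go.py 631.9 79.8 28 65.7
```

```text
41.75 [630.5  78.7  57.6] [ 0.332  1.548 -0.333] 25.332554510901552 [ 0.7  0.4 -2.4]
[[-0.003  0.411  0.911]
 [-0.     0.911 -0.411]
 [-1.    -0.001 -0.002]]
yaw 65.7 q [ 0.11  0.65  1.69 -0.    0.8  -1.04] total [0.0296 0.0016 0.0009] n 1 row [0.0296 0.0016 0.0009]
turn deg [ 0.   -0.13  0.08]
```

Emit:
carry_out(
  commands=[
    [0.012, 0.0015, 0.001, 0, -0.1, 0.1],
    [0.01, 0, 0, 0, 0, 0],
    [0.003, 0, 0, 0, 0, 0],
    [0, 0, 0, 0, 0, 0],
    [0, 0, 0, 0, 0, 0],
  ],
)

```text
t: 42.38
ee_pos: [633.5, 79.8, 32.8]
orientation: [0.334, 1.542, -0.331]
ft_force: [0.2, 0.5, -1.8]
width: 25.6
```

```bash
python3 go.py 631.9 79.8 28.2 65.7
```

```text
42.375 [633.5  79.8  32.8] [ 0.334  1.542 -0.331] 25.632828559148425 [ 0.2  0.5 -1.8]
[[ 0.003  0.411  0.911]
 [ 0.001  0.911 -0.411]
 [-1.     0.002  0.002]]
yaw 65.7 q [ 0.11  0.69  1.69  0.    0.76 -1.04] total [ 0.0046 -0.0007 -0.0015] n 1 row [ 0.0046 -0.0007 -0.0015]
turn deg [ 0.    0.13 -0.12]
```

Emit:
carry_out(
  commands=[
    [0.003, -0.0007, -0.0015, 0, 0.1, -0.1],
    [0.001, 0, 0, 0, 0, 0],
    [0, 0, 0, 0, 0, 0],
    [0, 0, 0, 0, 0, 0],
  ],
)

```text
t: 42.88
ee_pos: [632.1, 79.9, 29.1]
orientation: [0.333, 1.544, -0.332]
ft_force: [0.8, 0.9, -2.4]
width: 25.4
```

```bash
python3 go.py 631.9 79.8 28 65.7; python3 -c "
from h import *
c=cam('scene'); cv2.imwrite('pics/t1.png',cv2.resize(c[0][170:320,260:460],(800,600),interpolation=cv2.INTER_CUBIC))"
```

```text
42.875 [632.1  79.9  29.1] [ 0.333  1.544 -0.332] 25.444524208439983 [ 0.8  0.9 -2.4]
[[ 0.001  0.412  0.911]
 [ 0.     0.911 -0.412]
 [-1.     0.001  0.001]]
yaw 65.7 q [ 0.11  0.7   1.69 -0.    0.75 -1.04] total [ 0.0011 -0.0001 -0.0002] n 1 row [ 0.0011 -0.0001 -0.0002]
turn deg [-0.    0.07 -0.04]
```

View pics/t1.png

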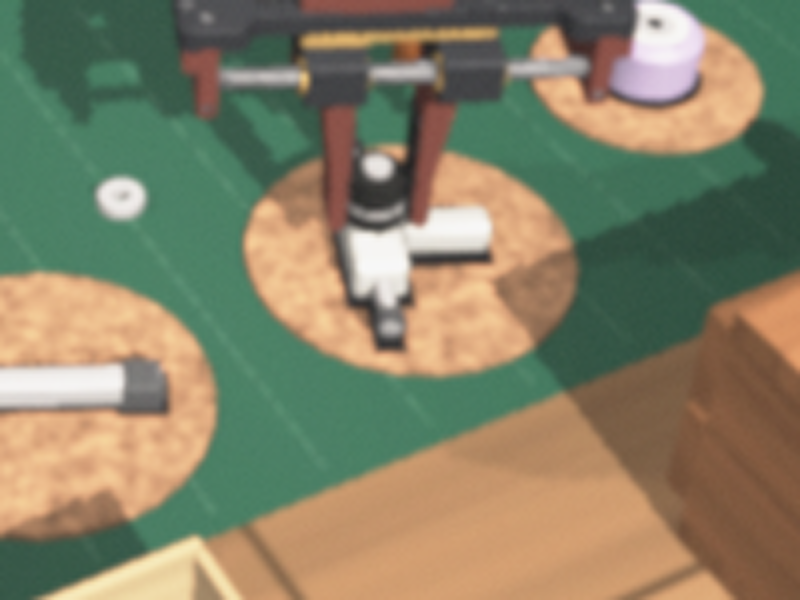

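The truck sits level over its outline (block at (375,260), nose to (490,232)), with a thin dark rim showing all round. I'll lower the last millimetre, release and lift away.

Emit:
carry_out(
  commands=[
    [0.001, 0, 0, 0, 0, 0],
    [0, 0, 0, 0, 0, 0],
  ],
)

```text
t: 43.18
ee_pos: [632.2, 79.9, 28.1]
orientation: [0.333, 1.543, -0.332]
ft_force: [-0.6, 0.0, -2.5]
width: 25.1
```

Emit:
carry_out(
  commands=[
    [0, 0, 0, 0, 0, 0],
    [0, 0, 0, 0, 0, 0],
    [0, 0, 0, 0, 0, 0],
    [0, 0, 0, 0, 0, 0],
    [-0.02, 0, 0, 0, 0, 0],
    [-0.04, 0, 0, 0, 0, 0],
    [-0.05, 0, 0, 0, 0, 0],
    [-0.03, 0, 0, 0, 0, 0],
  ],
  grip=0,
)

```text
t: 44.18
ee_pos: [631.5, 79.8, 174.3]
orientation: [0.333, 1.545, -0.333]
ft_force: [1.8, -0.4, -0.6]
width: 87.9
```

```bash
python3 go.py 400 300 200 65.7
```

```text
44.175 [631.5  79.8 174.3] [ 0.333  1.545 -0.333] 87.86914182016677 [ 1.8 -0.4 -0.6]
[[ 0.     0.411  0.911]
 [ 0.     0.911 -0.411]
 [-1.     0.     0.   ]]
yaw 65.7 q [ 0.11  0.49  1.64 -0.    1.01 -1.04] total [-0.0257  0.1054 -0.3016] n 7 row [-0.0037  0.0151 -0.0431]
turn deg [ 0.    0.01 -0.01]
```

Emit:
carry_out(
  commands=[
    [-0.005, 0.015, -0.043, 0, 0, 0],
    [-0.005, 0.015, -0.043, 0, 0, 0],
    [-0.005, 0.015, -0.043, 0, 0, 0],
    [-0.005, 0.015, -0.043, 0, 0, 0],
    [0, 0.015, -0.043, 0, 0, 0],
    [0, 0.01, -0.02, 0, 0, 0],
    [0, 0, 0, 0, 0, 0],
    [0, 0, 0, 0, 0, 0],
  ],
)

```text
t: 45.18
ee_pos: [451.9, 259.3, 209.3]
orientation: [0.341, 1.526, -0.324]
ft_force: [0.7, 0.0, 0.1]
width: 87.9
```

```bash
python3 -c "
from h import *
rep()
c=cam('top'); cv2.imwrite('pics/e1.png',cv2.resize(c[0][90:240,100:360],None,fx=3,fy=3,interpolation=cv2.INTER_CUBIC))
c=cam('scene'); cv2.imwrite('pics/e2.png',cv2.resize(c[0],(784,588)))"
```

```text
45.175 [451.9 259.3 209.3] [ 0.341  1.526 -0.324] 87.88534537766098 [0.7 0.  0.1]
[[ 0.021  0.412  0.911]
 [ 0.007  0.911 -0.413]
 [-1.     0.015  0.016]]
```

View pics/e1.png

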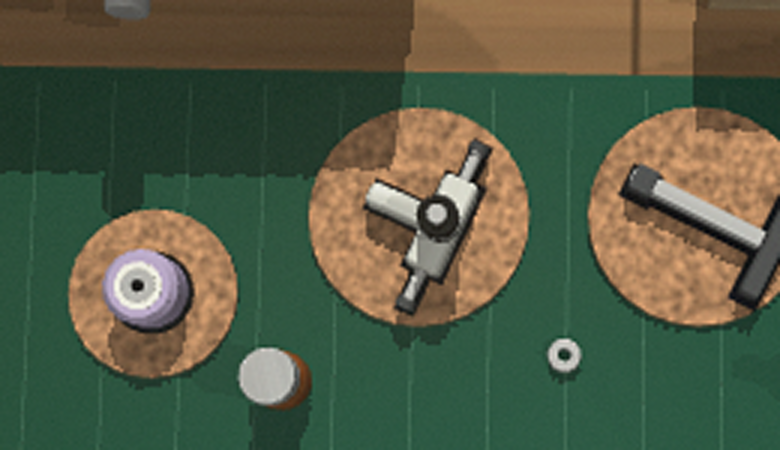

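View pics/e2.png

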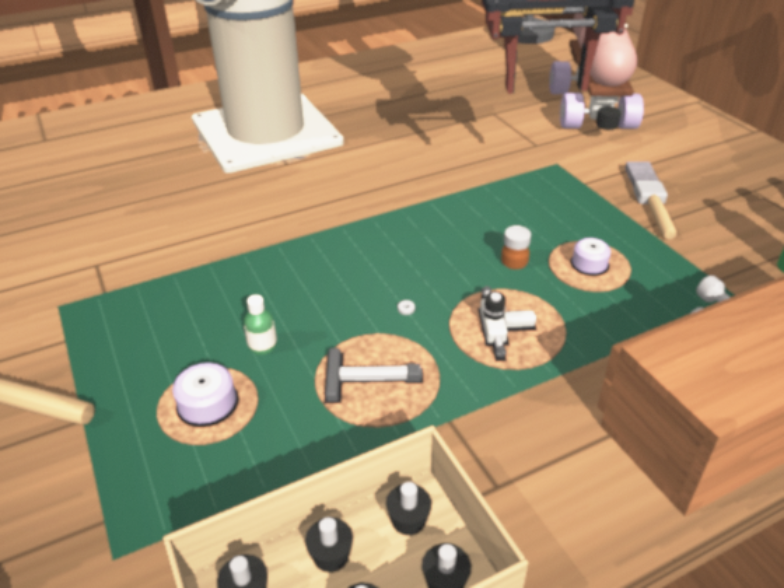

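Both views show all four parts on their outlines. The truck's nut is at crop (437,215), with axle ends at (481,147) and (405,305), and the oil bottle and jar haven't moved. I'll run one numeric check on the truck before handing in.

Run:
```python
from h import *
c=cam('top'); f=lambda x,y,z:w(c,(x+.5)/3-.5+100,(y+.5)/3-.5+90,z)[:2].round(1)
a,b=f(481,147,14),f(405,305,14); print('nut',f(437,215,53),'axle mid',(a+b)/2,'want 631.9 79.8; ang',np.degrees(np.arctan2(*(a-b)[::-1]))+90,'want 65.8')
print('jar',f(267,377,50),'was 530.2 180.3')
```

```text
nut [630.1  79.1] axle mid [631.1  78.9] want 631.9 79.8; ang 65.88315854453121 want 65.8
jar [529.6 180.2] was 530.2 180.3
```

```bash
python3 -c "
from workcell import ctrl
print(ctrl.close_job())"
```

```text
the job is handed in; nothing more can be done
None
```

I placed all four parts on their own pads in the order listed: large wheel, small wheel, key, truck. I handed the job in with the arm clear, at about 45 s of the 102 s allowed.

| Part | Last measured position error | Angle measured (wanted) |
|---|---|---|
| Large wheel | about 1 mm | – |
| Small wheel | under 1 mm | – |
| Key | about 1.5–2 mm | 63–65° (64°) |
| Truck | 1–2 mm | 65.9° (65.8°) |

- **Accuracy:** the camera calibration is only good to about 2 mm, so these errors are within its uncertainty.
- **Flatness and coverage:** in the final pictures the parts lie flat on their outlines. I judged this by eye.
- **Bottle and jar:** both are still standing. The jar measured within 1 mm of where it started. I checked the oil bottle only by eye, and it looked unmoved.
- **Failed or conflicting checks:** no check failed. The key's two angle readings, 63.2° and 64.7°, differ slightly. I last measured the wheels and key soon after placing each one, and only looked at them in the final pictures.

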